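# Gauge the depth of the one open port on a valve block

## Robot

A 6-joint arm with a two-finger parallel gripper is mounted at the origin on a cart in front of the work surface, level with it; the furniture and walls round the work are solid. World frame = base frame: x ahead of the robot, y to its left, z up, the work surface at z = 0. Lengths are in m, angles in rad, forces in N, time in s.
With the tool pointing down it reaches from about 0.425 to 1.125 m from the base axis. Payload 14.9 kg.
Tool frame: the origin (TCP) lies on the centre line of the jaws, within the pads' length; the fingertips stand 22 mm ahead of it and the grasp point (between the pads) lies 3 mm ahead of it; z points along the fingers, y is the line along which they close (so a half turn about z gives the same grasp; the last joint's range is limited). The gripper opens to 91 mm and grips with 3 to 60 N. Pads are 32 mm wide; open, the fingers measure 118 mm over their backs; the gripper's body (76 mm by 178 mm) begins 60 mm behind the grasp point.
Start: joints at [1.304, 0.379, 1.734, -0, 1.028, -0.033], TCP at [0.162, 0.681, 0.236] pointing down, gripper open.
Joint ranges: [-2.77, 2.77], [-0.74, 2.19], [0, 2.66], [-1.06, 4.2], [0.31, 2.87], [-3.08, 3.08]. Speed limits (rad/s): [1.89, 1.89, 2.39, 3.14, 3.14, 3.14].

## Interface

Orientations are given as a unit quaternion [x, y, z, w].
In Python, from cell import bot gives the robot as it stands.
- The arm moves only by the tool carry_out, never from a script. Its argument "moves" is one flat list of numbers, 7 for each row, row after row: the shift along the tool's x, y, z in units of 300 mm (1.0 is 300 mm), then the turn, a rotation vector about the tool's x, y, z in units of 90 degrees (1.0 is 90 degrees), then the opening, from 0 (shut) to 1 (fully open). A call has 1 to 20 rows; each row shifts and turns the commanded pose from where the row before left it, along the tool's axes as they then stand; what a row does not reach is not made up. A row lasts 1/10 s, in which the tool goes at most 50 mm and 8.59 degrees, less where a joint would pass 70% of its speed; a pose out of reach is approached as far as the arm can. A call with a number of a shift or a turn outside -1 to 1 is refused whole. A call with a gripper value outside its range is refused whole. The fingers move at their own pace and stop on an object; "newtons" is the grip in N (left out, the last holds). Time passes only in rows, so rows that do not move let the fingers close. It gives the time, the measured TCP pose, the force, the opening and the grip force at its end, in the units of the state.
- bot.sense(): the state, without advancing time (a new reading comes with each control period).
- bot.snapshot(name): name is "scene" or "top" or "wrist"; returns (picture, depth): 420x560x3 uint8, red, green, blue; 420x560 float32, m along the optical axis (not along the pixel's ray), 0 where there is no reading.
- bot.camera_info(name): a dict with "K" (3x3 intrinsics, pixels), "k1" (the pictures are not rectified: a ray, as slopes to the right and down, at radius r is drawn at 1 + k1 r^2 times it, then the intrinsics apply), "camera_from_world" (4x4, takes a point from world to camera coordinates). Camera axes: x right, y down, z forward; pixel columns grow to the right and rows downward; lengths in m; the calibration is good to about 2 mm. A picture is of the moment at which its call begins: read the wrist's pose just before it. camera_info takes no time and is no camera call; for the wrist camera it gives the pose at the moment of the call.
- bot.close_job(): hands the job in; it is judged then, once.
The state is a dict: "t": time; "qpos": joint angles; "joint_velocities": joint speeds; "joint_torque": joint torques, N m; "position": TCP position; "eef_rot": TCP orientation; "wrist_force": force on the tool from outside, world axes, zero at the start; "moment": the same for the moment, N m; "opening": finger opening in m; "finger_force": force on a finger pad.
Only numpy, scipy, OpenCV 4.12 (cv2) and the standard library are available. Lean on these libraries where they do the work, as an engineer would, in place of code of your own. Each camera call takes 0.05 s, during which the arm holds its last target. There are 200 camera calls.

## Task

The valve block on the sloping stand has three ports; two wear their red transport plugs and the third, ringed in yellow, is still to be gauged. Take the dial depth gauge out of its wooden rest, put its rod into the open port and press gently until the gauge's foot sits flat and square on the sloping face, then finish while still holding it pressed there so that the dial can be read. Leave the plugs and the other things on the bench where they are.

Things in the scene. Friction and masses are not known exactly. Their poses are not given: they have to be found in the camera images.
- gauge: dial depth gauge, 0.2 kg, upright in its rest: sprung rod 6 mm thick, steel foot bar 18 x 60 x 9 mm (x, y, z), round dial case 44 mm across, 18 mm thick (dial to -x), above it a black hand grip 18 x 18 mm in section, 67 to 113 mm above the foot's underside, to be held by. Origin: centre of the foot's underside; z up along the rod's axis, y along the foot bar
- gauge_grip (a point): middle of the black hand grip, on the gauge's axis, 92 mm above the foot's underside (25 mm above the dial case)
- foot (a point): centre of the underside of the gauge's foot, on the rod's axis
- gauge_foot: the steel foot bar of the gauge, part of it; origin as gauge
- rod_tip (a point): rounded lower end of the measuring rod; 30 mm below the foot when the rod is out
- gauge_rod (a joint): how far the rod is pushed into the gauge, m: 0 = fully out (30 mm below the foot), 0.030 = level with the foot. A spring pushes it out: 1.4 N at 0, 2.2 N at 0.012. With the foot flat on the face over an 18 mm deep port it reads 0.0115 to 0.012; it turns the red dial needle
- gauge_rest: fixed wooden gauge rest, 56 x 88 x 44 mm, with a 16 mm hole for the rod and 5 mm rails round the foot; the gauge's foot stands on its top 44 mm above the bench. Origin: centre of its underside. Lift the gauge straight up by at least 40 mm to clear it
- block: aluminium valve block, 64 mm (x, up the slope) x 180 mm (y) x 45 mm, fixed on the stand, its top face tilted 15 degrees down towards the robot's side. Origin: centre of its underside, on the stand; y along the row of ports, z square out of the top face, which lies 45 mm above the origin
- stand: fixed steel stand that carries the block, 125 x 196 mm at the foot; the block's face centre is about 89 mm above the bench. Origin: centre of its underside on the bench, z up
- port_l (a point): centre of the mouth of the left (+y) port, in the plane of the block's sloping top face; same axes as block (z square out of the face). Bore 14 mm across, flat floor 18 mm below the mouth
- port_m (a point): centre of the mouth of the middle port, in the plane of the block's sloping top face; same axes as block (z square out of the face). Bore 14 mm across, flat floor 18 mm below the mouth
- port_r (a point): centre of the mouth of the right (-y) port, in the plane of the block's sloping top face; same axes as block (z square out of the face). Bore 14 mm across, flat floor 18 mm below the mouth. Ports are 52 mm apart; exactly two hold plugs, which two varies
- plug_a: red plastic transport plug sitting in one of the three ports, flanged head 24 mm across and 11 mm tall (with its small tab), stub in the bore; origin at the centre of the head's underside, that is at the port's mouth
- plug_b: red plastic transport plug sitting in one of the three ports, flanged head 24 mm across and 11 mm tall (with its small tab), stub in the bore; origin at the centre of the head's underside, that is at the port's mouth
- plug_out: the third red plug, taken out, standing on the bench in front of the stand; 24 mm across, 24 mm tall, origin on its underside
- parts_bin: blue open-front parts bin, 155 x 100 x 70 mm, origin under its centre; bystander
- small_carton_2: brown small parts carton, 70 x 113 x 40 mm, origin under its centre; bystander
- small_carton_0: brown small parts carton, 66 x 88 x 49 mm, origin under its centre; bystander
- hex_key: black hex key, 31 x 93 x 7 mm, lying flat; bystander
Mind the look-alikes: they are no part of the job. There is more than one size of the gauge; the job needs the smaller.

How it is judged:
By the outcome, as a careful person would: the job done as asked, in the order asked, and still so for the second after the job is handed in, while the arm keeps its last pose, push and grip.
It also fails if it takes over 34 s, if anything falls off the work surface, if the arm or the gripper's body presses on something with over 40 N, if the wrist force passes 120 N, or if a joint passes its speed limit or range.

## Working session

There is one attempt and no reset: what is moved stays moved. The work goes in short steps, Python scripts to look and compute and a tool call to move; the robot and the scene stay as the last step left them, time stands still between calls to the robot, and variables do not carry over. Pictures are saved under pics/ and viewed, at most 10 in all, crops included, and the job is handed in when it is done.

Besides the shell and the picture viewer there is one more tool, called by a JSON object that holds its "op" and its "data". carry_out: Moves the arm, as the interface text tells. Shifts and turns lie within -1 to 1; 1 stands for 300 mm of shift or 90 degrees of turn. Its arguments: {"type":"object","properties":{"moves":{"type":"array"},"newtons":{"type":"number"}},"required":["moves"]}

```bash
mkdir -p pics; ls
cat > h.py <<'E'
import numpy as np, cv2, json
from cell import bot
from scipy.spatial.transform import Rotation as R
def snap(name,fn):
    ci=bot.camera_info(name); im,d=bot.snapshot(name)
    cv2.imwrite('pics/'+fn+'.png',im[:,:,::-1]); np.savez('pics/'+fn+'.npz',im=im,d=d,K=ci['K'],k1=ci['k1'],T=ci['camera_from_world'])
    return im,d
def load(fn):
    z=np.load('pics/'+fn+'.npz'); return z
def rays(z,uv):
    K=z['K'];k1=float(z['k1']);uv=np.atleast_2d(np.float64(uv))
    s=cv2.undistortPoints(uv.reshape(-1,1,2),K,np.array([k1,0,0,0,0.])).reshape(-1,2)
    T=np.linalg.inv(z['T']);D=np.c_[s,np.ones(len(s))]
    return T[:3,3],D@T[:3,:3].T
def on_plane(z,uv,h):
    o,d=rays(z,uv); return o+d*((h-o[2])/d[:,2])[:,None]
def by_depth(z,uv):
    o,d=rays(z,uv); uv=np.atleast_2d(uv).astype(int); dd=z['d'][uv[:,1],uv[:,0]]
    return o+d*dd[:,None]
def proj(z,P):
    P=np.atleast_2d(P);T=z['T'];c=P@T[:3,:3].T+T[:3,3];s=c[:,:2]/c[:,2:]
    s=s*(1+float(z['k1'])*(s**2).sum(1,keepdims=True));K=z['K'];return s*[K[0,0],K[1,1]]+K[:2,2]
def plan(P,Q=None):
    "total shift/turn in tool axes and interface units from present measured pose"
    s=bot.sense();r=R.from_quat(s['eef_rot']);print('t',s['t'],'pos',np.round(s['position'],4),'z',np.round(r.as_matrix()[:,2],4),'y',np.round(r.as_matrix()[:,1],4))
    print('shift',np.round(r.inv().apply(np.array(P)-s['position'])/0.3,4))
    if Q is not None: print('turn',np.round((r.inv()*Q).as_rotvec()/(np.pi/2),4))
E
python3 - <<'E'
from h import *
for n in('scene','top'):
    im,d=snap(n,n+'0')
    z=load(n+'0');T=np.linalg.inv(z['T']);print(n,T[:3,3].round(3),T[:3,2].round(3),z['K'][0,0],z['k1'],(d>0).mean())
s=bot.sense();print(s['t'],s['wrist_force'],s['opening'],s['eef_rot'])
E
```

```text
pics
scene [-0.459 -1.025  0.647] [ 0.71   0.584 -0.393] 528.5355521437997 0.06044417978048327 0.9748639455782313
top [ 0.262 -0.25   1.456] [ 0.19   0.003 -0.982] 545.4786069548273 -0.16415348475898683 0.9962117346938776
0.1 [-0.16323059 -0.6231412  -0.56478209] 0.09086192475972198 [ 1.16609922e-01  9.93177684e-01 -4.57585458e-04 -6.95811195e-05]
```

View pics/scene0.png

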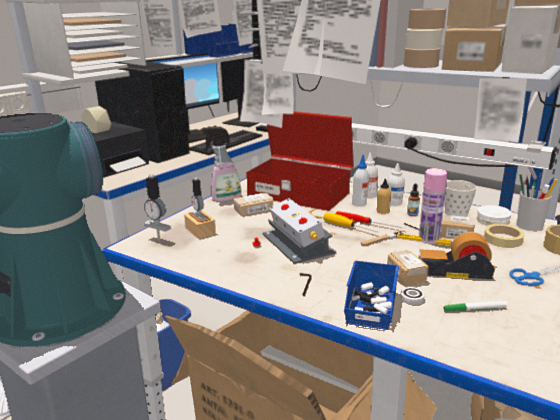

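View pics/top0.png

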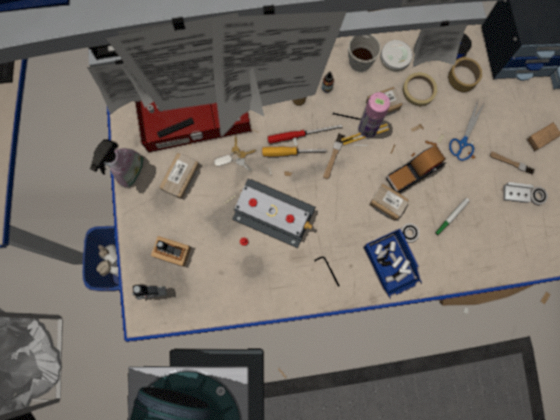

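Look-alikes: the gauge in the wooden rest is at scene (197,205) and top (170,250). The taller one, standing with no rest, is at scene (155,205) and top (145,292). I pick the smaller one in the rest. Next are close crops of the gauge and the block.

Run:
```python
from h import *
a=load('scene0')['im'];b=load('top0')['im']
c1=cv2.resize(a[165:265,130:340],None,fx=3.8,fy=3.8,interpolation=cv2.INTER_CUBIC)[:,:800]
c2=cv2.resize(b[170:305,120:330],None,fx=3.8,fy=3.8,interpolation=cv2.INTER_CUBIC)[:,:800]
cv2.imwrite('pics/c1.png',c1[:,:,::-1]);cv2.imwrite('pics/c2.png',c2[:,:,::-1])
z=load('top0')
for uv in[(252,203),(272,210),(290,218),(170,250),(161,244),(180,246),(145,292),(244,241)]:
    print(uv,by_depth(z,uv).round(3))
z=load('scene0')
for uv in[(197,183),(197,203),(200,220),(155,185)]: print(uv,by_depth(z,uv).round(3))
```

```text
(252, 203) [[ 0.569 -0.179  0.095]]
(272, 210) [[ 0.555 -0.23   0.072]]
(290, 218) [[ 0.528 -0.275  0.098]]
(170, 250) [[0.449 0.028 0.102]]
(161, 244) [[0.455 0.038 0.162]]
(180, 246) [[0.467 0.013 0.05 ]]
(145, 292) [[0.34  0.075 0.16 ]]
(244, 241) [[ 0.481 -0.154  0.026]]
(197, 183) [[0.45  0.033 0.149]]
(197, 203) [[0.441 0.03  0.093]]
(200, 220) [[0.436 0.017 0.046]]
(155, 185) [[0.345 0.079 0.164]]
```

View pics/c1.png

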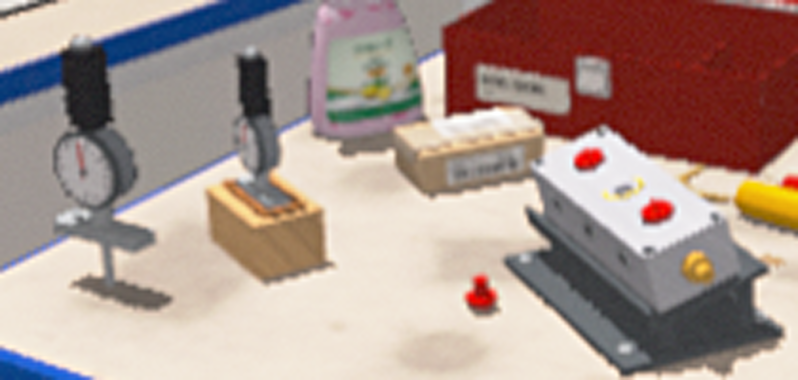

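View pics/c2.png

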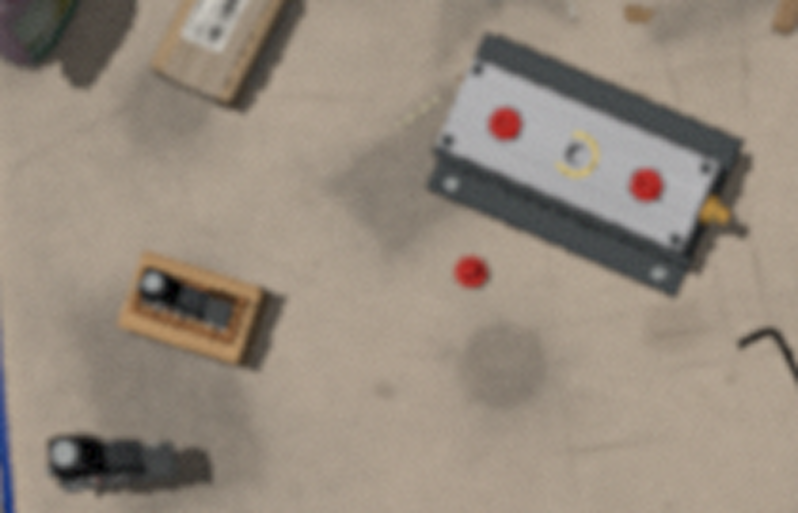

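The crops show the open yellow-ringed port is the middle one, at top (272,210), with red plugs on either side at (252,203) and (290,218). The gauge in the rest at top (161,244) is the small one, with its dial facing the robot. Next I measure.

```bash
cat > blk.py <<'E'
from h import *
def tri(za,ua,zb,ub):
    oa,da=rays(za,ua);ob,db=rays(zb,ub);da=da[0];db=db[0]
    s=np.linalg.lstsq(np.c_[da,-db],ob-oa,rcond=None)[0];p=oa+da*s[0];q=ob+db*s[1];return (p+q)/2,np.linalg.norm(p-q)
def blobs(z,mask,roi):
    x0,y0,x1,y1=roi;m=np.zeros_like(mask);m[y0:y1,x0:x1]=mask[y0:y1,x0:x1]
    n,l,st,c=cv2.connectedComponentsWithStats(m.astype(np.uint8));return [(c[i].round(1),st[i,4]) for i in range(1,n) if st[i,4]>3]
def red(im): 
    i=im.astype(int);return (i[:,:,0]>130)&(i[:,:,0]>2*i[:,:,1])&(i[:,:,0]>2*i[:,:,2])
def yel(im):
    i=im.astype(int);return (i[:,:,0]-i[:,:,2]>45)&(i[:,:,1]-i[:,:,2]>25)
E
python3 - <<'E'
from blk import *
t=load('top0');s=load('scene0')
rt=blobs(t,red(t['im']),(235,190,310,250));rs=blobs(s,red(s['im']),(245,195,335,250));print(rt,rs)
print('yel',blobs(t,yel(t['im']),(262,200,284,222)),blobs(s,yel(s['im']),(280,208,305,220)))
# face plane from depth
o=t['d'];vv,uu=np.mgrid[185:245,235:320];uv=np.c_[uu.ravel(),vv.ravel()];P=by_depth(t,uv)
im=t['im'][uv[:,1],uv[:,0]].astype(int);g=(np.ptp(im,axis=1)<25)&(im.mean(1)>110)&(P[:,2]>.06);P=P[g]
for _ in range(5):
    c=np.median(P,0);A=np.c_[P[:,:2],np.ones(len(P))];k=np.linalg.lstsq(A,P[:,2],rcond=None)[0];r=P[:,2]-A@k;P=P[abs(r)<2*r.std()+1e-4]
n=np.array([-k[0],-k[1],1]);n/=np.linalg.norm(n);print('face',P.mean(0),n,np.degrees(np.arccos(n[2])),'yaw',np.degrees(np.arctan2(-n[1],-n[0])),len(P),r.std())
q=cv2.minAreaRect(np.float32(P[:,:2]));print(q)
# rest corners
C=np.array([(143,252),(265,290),(240,365),(120,322)])/3.8+[120,170]
W=on_plane(t,C,.044);print(W.round(4),W.mean(0)); print(np.degrees(np.arctan2(*(W[0]-W[1])[:2])),np.degrees(np.arctan2(*(W[3]-W[2])[:2])))
# gauge grip top
print('griptop',on_plane(t,(154/3.8+120,283/3.8+170),.157), on_plane(s,(250/3.8+130,50/3.8+165),.157))
print(tri(t,(154/3.8+120,283/3.8+170),s,(250/3.8+130,50/3.8+165)))
print('bigtop',tri(t,(66/3.8+120,455/3.8+170),s,(82/3.8+130,40/3.8+165)))
E
```

```text
[(array([252.5, 202.1]), np.int32(44)), (array([289.8, 218.2]), np.int32(45)), (array([243.3, 241. ]), np.int32(40))] [(array([284.6, 206.1]), np.int32(28)), (array([302.4, 220.1]), np.int32(34)), (array([256.1, 242.1]), np.int32(41))]
yel [(array([272.6, 211.3]), np.int32(30))] [(array([293.8, 215.1]), np.int32(21))]
face [ 0.5513502  -0.22734445  0.09038763] [-0.23599359  0.10776822  0.96576034] 15.036590638186059 yaw -24.54416075520694 1353 0.0024444756008453333
((0.5514348745346069, -0.22738684713840485), (0.18061062693595886, 0.06256464123725891), 65.4989013671875)
[[ 0.4939  0.0741  0.044 ]
 [ 0.4663 -0.0122  0.044 ]
 [ 0.4144  0.0044  0.044 ]
 [ 0.4449  0.0891  0.044 ]] [0.45487958 0.03886654 0.044     ]
17.721549318613405 19.824538297235335
griptop [[0.45517109 0.04048274 0.157     ]] [[0.45948149 0.04770092 0.157     ]]
(array([0.45413642, 0.04028999, 0.1601325 ]), np.float64(0.001524480687493419))
bigtop (array([0.34344785, 0.0863779 , 0.18905738]), np.float64(0.0006243400387744337))
```

Run:
```python
from h import *
th=np.radians(-18.5);Q=R.from_matrix(np.c_[[-np.cos(th),-np.sin(th),0],[-np.sin(th),np.cos(th),0],[0,0,-1]])
plan([.455,.040,.27],Q)
ci=bot.camera_info('wrist');T=np.linalg.inv(ci['camera_from_world']);s=bot.sense();r=R.from_quat(s['eef_rot']).as_matrix()
print('cam in tool',r.T@(T[:3,3]-s['position']),r.T@T[:3,:3],ci['K'])
```

```text
t 0.1 pos [0.1621 0.6807 0.2354] z [-2.e-04 -9.e-04 -1.e+00] y [ 2.316e-01  9.728e-01 -9.000e-04]
shift [-1.4445 -1.8514 -0.1138]
turn [-0.0006  0.      0.0567]
cam in tool [ 8.25661567e-02  5.16702962e-05 -1.47890342e-01] [[ 1.83198143e-05 -9.56137974e-01 -2.92916666e-01]
 [ 9.99999806e-01 -1.65040586e-04  6.01267878e-04]
 [-6.23238189e-04 -2.92916620e-01  9.56137786e-01]] [[355.11279258   0.         281.04697297]
 [  0.         355.11279258 205.40283861]
 [  0.           0.           1.        ]]
```

{"op": "carry_out", "data": {"moves": [-0.073, -0.093, -0.012, 0, 0, 0, 1, -0.073, -0.093, -0.012, 0, 0, 0, 1, -0.073, -0.093, -0.012, 0, 0, 0, 1, -0.073, -0.093, -0.012, 0, 0, 0, 1, -0.073, -0.093, -0.012, 0, 0, 0, 1, -0.073, -0.093, -0.012, 0, 0, 0, 1, -0.073, -0.093, -0.012, 0, 0, 0, 1, -0.073, -0.093, -0.012, 0, 0, 0, 1, -0.073, -0.093, -0.012, 0, 0, 0, 1, -0.073, -0.093, -0.006, 0, 0, 0, 1, -0.073, -0.093, 0, 0, 0, 0, 1, -0.073, -0.093, 0, 0, 0, 0, 1, -0.073, -0.093, 0, 0, 0, 0, 1, -0.073, -0.093, 0, 0, 0, 0, 1, -0.073, -0.093, 0, 0, 0, 0, 1, -0.073, -0.093, 0, 0, 0, 0, 1, -0.073, -0.093, 0, 0, 0, 0.02, 1, -0.073, -0.093, 0, 0, 0, 0.02, 1, -0.073, -0.093, 0, 0, 0, 0.017, 1, -0.055, -0.085, 0, 0, 0, 0, 1]}}

```text
t: 2.1
position: [0.4491, 0.0365, 0.2701]
eef_rot: [0.162, 0.987, -0.0, 0.0]
wrist_force: [1.3, 1.2, -0.1]
opening: 0.0915
finger_force: 0.0
```

Run:
```python
from h import *
im,d=snap('wrist','w1')
plan([.455,.040,.27])
z=load('w1');print(proj(z,[[.455,.04,.157],[.455,.04,.044]]))
```

```text
t 2.15 pos [0.4497 0.0341 0.2701] z [ 3.e-04 -9.e-04 -1.e+00] y [ 3.187e-01  9.479e-01 -7.000e-04]
shift [-0.0106  0.0242  0.0004]
[[287.35906542 214.25981004]
 [285.51516938 181.09320011]]
```

View pics/w1.png

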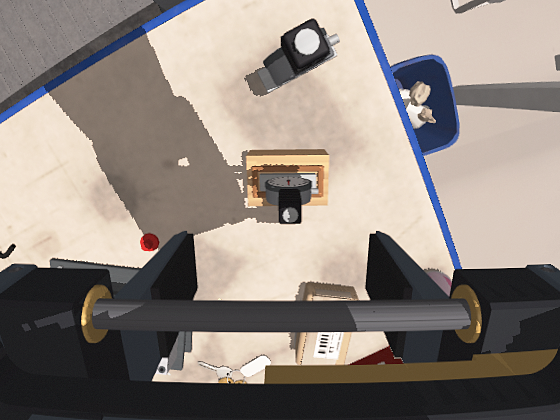

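The wrist view shows the gauge standing square to the jaws, with its grip cap near (290,213). The big gauge is well clear at (305,40).

Run:
```python
from h import *
z=load('w1');im=z['im'].astype(int)
sub=z['d'][190:240,265:315];P=by_depth(z,np.array([(u,v) for v in range(190,240) for u in range(270,312)]))
P=P[(P[:,2]>.13)&(P[:,2]<.17)];print(len(P),P[:,2].max());T=P[P[:,2]>.150];print('top pts',T.mean(0),cv2.minAreaRect(np.float32(T[:,:2])))
# rest edge yaw: top edge of the rest in image
for a,b in[((247,151),(328,150))]:
    A,B=on_plane(z,[a,b],.044);print('rest yaw',np.degrees(np.arctan2(*(B-A)[:2])))
g=im[205:222,280:302].mean(2)
print('bright cap',np.argwhere(g>120).mean(0)+[205,280] )
G=on_plane(z,[(290,213.5)],.157)[0];print(G); plan([G[0],G[1],.139])
s=bot.sense();print('tool yaw',np.degrees(np.arctan2(-R.from_quat(s['eef_rot']).as_matrix()[0,1],R.from_quat(s['eef_rot']).as_matrix()[1,1])))
```

```text
679 0.1623085716385928
top pts [0.45388551 0.04257272 0.15708597] ((0.4550286531448364, 0.04222629964351654), (0.01731182634830475, 0.017785245552659035), 71.67411041259766)
rest yaw 17.869099928523564
bright cap [214.83950617 288.7654321 ]
[0.45506423 0.04213234 0.157     ]
t 2.15 pos [0.4497 0.0341 0.2701] z [ 3.e-04 -9.e-04 -1.e+00] y [ 3.187e-01  9.479e-01 -7.000e-04]
shift [-0.0083  0.0314  0.4371]
tool yaw -18.58254173724042
```

{"op": "carry_out", "data": {"moves": [0, 0, 0, 0, 0, 0, 1, -0.008, 0.031, 0.04, 0, 0, 0, 1, 0, 0, 0.06, 0, 0, 0, 1, 0, 0, 0.06, 0, 0, 0, 1, 0, 0, 0.04, 0, 0, 0, 1, 0, 0, 0, 0, 0, 0, 1, 0, 0, 0, 0, 0, 0, 1]}}

```text
t: 2.85
position: [0.4539, 0.0468, 0.2101]
eef_rot: [0.161, 0.987, -0.0, -0.0]
wrist_force: [0.4, -0.7, -0.4]
opening: 0.0915
finger_force: 0.0
```

Run:
```python
from h import *
plan([.455,.0422,.139]);print(bot.sense()['wrist_force'])
```

```text
t 2.85 pos [0.4539 0.0468 0.2101] z [-5.e-04  0.e+00 -1.e+00] y [ 3.170e-01  9.484e-01 -1.000e-04]
shift [-0.0086 -0.0133  0.2371]
[ 0.44589461 -0.73199979 -0.35390907]
```

{"op": "carry_out", "data": {"moves": [-0.008, -0.013, 0.037, 0, 0, 0, 1, 0, 0, 0.05, 0, 0, 0, 1, 0, 0, 0.05, 0, 0, 0, 1, 0, 0, 0.05, 0, 0, 0, 1, 0, 0, 0.05, 0, 0, 0, 1, 0, 0, 0, 0, 0, 0, 1, 0, 0, 0, 0, 0, 0, 1]}}

```text
t: 3.55
position: [0.4551, 0.0416, 0.1392]
eef_rot: [0.161, 0.987, -0.0, -0.0]
wrist_force: [0.9, 0.4, -0.5]
opening: 0.0911
finger_force: 0.0
```

Run:
```python
from h import *
plan([.455,.0422,.139]);print(bot.sense()['wrist_force'])
```

```text
t 3.55 pos [0.4551 0.0416 0.1392] z [-1.e-04 -0.e+00 -1.e+00] y [ 0.3179  0.9481 -0.    ]
shift [0.0008 0.0018 0.0008]
[ 0.89727002  0.41790537 -0.47922914]
```

{"op": "carry_out", "data": {"moves": [0, 0, 0, 0, 0, 0, 0, 0, 0, 0, 0, 0, 0, 0, 0, 0, 0, 0, 0, 0, 0, 0, 0, 0, 0, 0, 0, 0, 0, 0, 0, 0, 0, 0, 0, 0, 0, 0, 0, 0, 0, 0, 0, 0, 0, 0, 0, 0, 0, 0, 0, 0, 0, 0, 0, 0, 0, 0, 0, 0, 0, 0, 0, 0, 0, 0, 0, 0, 0, 0], "newtons": 30}}

```text
t: 4.55
position: [0.4549, 0.0417, 0.139]
eef_rot: [0.161, 0.987, -0.0, -0.0]
wrist_force: [-0.4, 1.3, 0.3]
opening: 0.0177
finger_force: 30.0
```

{"op": "carry_out", "data": {"moves": [0, 0, -0.02, 0, 0, 0, 0, 0, 0, -0.05, 0, 0, 0, 0, 0, 0, -0.08, 0, 0, 0, 0, 0, 0, -0.1, 0, 0, 0, 0, 0, 0, -0.1, 0, 0, 0, 0, 0, 0, -0.06, 0, 0, 0, 0, 0, 0, 0, 0, 0, 0, 0]}}

```text
t: 5.25
position: [0.456, 0.0418, 0.2645]
eef_rot: [0.161, 0.987, 0.0, 0.002]
wrist_force: [-0.8, 0.4, -2.2]
opening: 0.0179
finger_force: 30.0
```

```bash
cat > tgt.py <<'E'
from h import *
def pose(port,yawdeg,h,tilt=15):
    y=np.radians(yawdeg);B=R.from_euler('z',y)*R.from_euler('y',-np.radians(tilt))
    # block z must lean to -x: rotate about y by -15
    Q=B*R.from_euler('x',np.pi)*R.from_euler('z',np.pi)  # tool z=-n, tool y=+block y
    n=B.as_matrix()[:,2];return np.array(port)+n*(.095+h),Q,n
E
python3 - <<'E'
from tgt import *
P,Q,n=pose([.5514,-.2273,.0895],-24.5,.065);print(P,n,Q.as_matrix()[:,1]);plan(P,Q)
s=bot.sense();print(s['wrist_force'],s['opening'])
E
```

```text
[ 0.51371755 -0.21012712  0.24404813] [-0.23551531  0.10733051  0.96592583] [ 4.14693243e-01  9.09961271e-01 -1.38777878e-16]
t 5.25 pos [0.456  0.0418 0.2645] z [ 4.2e-03  2.0e-04 -1.0e+00] y [0.3177 0.9482 0.0015]
shift [-0.449  -0.7352  0.069 ]
turn [ 0.0098 -0.164   0.0659]
[-0.78555681  0.4447448  -2.17537223] 0.01789695920538322
```

{"op": "carry_out", "data": {"moves": [-0.02, -0.035, 0, 0, 0, 0, 0, -0.045, -0.07, 0, 0, 0, 0, 0, -0.05, -0.08, 0, 0, 0, 0, 0, -0.05, -0.08, 0, 0, 0, 0, 0, -0.05, -0.08, 0, 0, 0, 0, 0, -0.05, -0.08, 0, 0, 0, 0, 0, -0.05, -0.08, 0, 0, 0, 0, 0, -0.05, -0.08, 0, 0, 0, 0, 0, -0.04, -0.07, 0, 0, 0, 0, 0, -0.03, -0.05, 0, 0, 0, 0, 0, -0.014, -0.03, 0, 0.002, -0.04, 0.015, 0, 0, 0, 0, 0.003, -0.045, 0.018, 0, 0, 0, 0, 0.003, -0.045, 0.018, 0, 0, 0, 0, 0.002, -0.034, 0.015, 0, 0, 0, 0, 0, 0, 0, 0, 0, 0, 0, 0, 0, 0, 0]}}

```text
t: 6.85
position: [0.5122, -0.2102, 0.2615]
eef_rot: [0.21, 0.969, -0.028, 0.124]
wrist_force: [0.2, 0.8, -2.2]
opening: 0.018
finger_force: 30.0
```

Run:
```python
from tgt import *
P,Q,n=pose([.5514,-.2273,.0895],-24.5,.065);plan(P,Q)
s=bot.sense();print(s['wrist_force'],s['opening'])
snap('wrist','w2');snap('scene','s2')
```

```text
t 6.85 pos [ 0.5122 -0.2102  0.2615] z [ 0.2293 -0.1066 -0.9675] y [ 0.4142  0.9102 -0.0021]
shift [0.0103 0.0023 0.0575]
turn [-0.0012 -0.0039  0.0007]
[ 0.21197538  0.76296691 -2.20815069] 0.017985926285935618
```

View pics/w2.png

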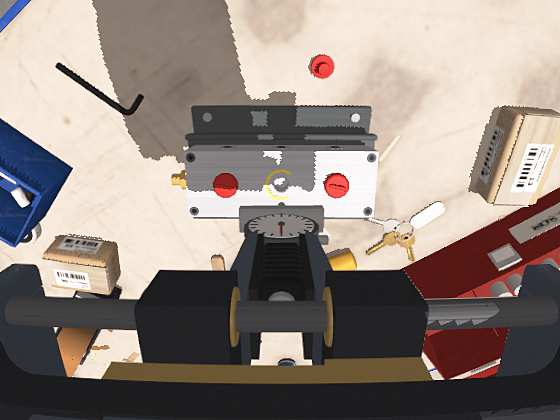

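The wrist view shows plug heads at (226,185) and (337,185), the yellow ring at about (280,184), and the gauge held with its foot front edge at (240–325, 207). I check the port position and how the gauge sits in the hand.

Run:
```python
from blk import *
z=load('w2');s=bot.sense();r=R.from_quat(s['eef_rot']).as_matrix();p=np.array(s['position'])
tw=lambda q:p+np.atleast_2d(q)@r.T
print('foot front edges pred',proj(z,tw(np.array([[9,-30,86],[9,30,86],[9,-30,95],[9,30,95],[0,0,125]])/1000)).round(1))
im=z['im'].astype(int)
for b in blobs(z,red(z['im']),(200,165,360,205)): print('red',b)
yb=blobs(z,yel(z['im']),(262,166,300,202));print('yel',yb)
m=yel(z['im'])[166:203,260:302];ys,xs=np.nonzero(m);print('yel circ',cv2.minEnclosingCircle(np.float32(np.c_[xs+260,ys+166])))
# face plane
vv,uu=np.mgrid[150:216,188:376];uv=np.c_[uu.ravel(),vv.ravel()];P=by_depth(z,uv)
c=im[uv[:,1],uv[:,0]];g=(np.ptp(c,axis=1)<30)&(c.mean(1)>100)&(abs(P[:,2]-.09)<.02);P=P[g]
for _ in range(6):
    A=np.c_[P[:,:2],np.ones(len(P))];k=np.linalg.lstsq(A,P[:,2],rcond=None)[0];e=P[:,2]-A@k;P=P[abs(e)<2*e.std()+1e-4]
n=np.array([-k[0],-k[1],1]);n/=np.linalg.norm(n);print('n',n,'tilt',np.degrees(np.arccos(n[2])),'yaw',np.degrees(np.arctan2(-n[1],-n[0])),len(P),e.std())
def hit(uv,off):
    o,d=rays(z,uv);return [o+di*((k[2]+off/n[2]-o[2]+k[0]*o[0]+k[1]*o[1])/(di[2]-k[0]*di[0]-k[1]*di[1])) for di in d]
L,Rr=[hit(b[0],.008)[0]-.008*n for b in blobs(z,red(z['im']),(200,165,360,205))][:2]
print('plugs',L,Rr,'mid',(L+Rr)/2,'dist',np.linalg.norm(L-Rr),'yaw',np.degrees(np.arctan2(*(Rr-L)[:2])))
C=np.array(cv2.minEnclosingCircle(np.float32(np.c_[xs+260,ys+166]))[0]);print('ring ctr',hit(C,0))
cor=hit([(189,151),(376,151),(374,219),(190,219)],0);print('corners mean',np.mean(cor,0),[np.linalg.norm(cor[i]-cor[i-1]).round(4) for i in range(4)])
a=z['im'][140:250,180:380];b=load('s2')['im'][120:260,230:360]
a=cv2.resize(a,None,fx=3.2,fy=3.2,interpolation=cv2.INTER_CUBIC);cv2.imwrite('pics/c3.png',a[:,:,::-1])
b=cv2.resize(b,None,fx=4.2,fy=4.2,interpolation=cv2.INTER_CUBIC);cv2.imwrite('pics/c4.png',b[:,:,::-1])
```

```text
foot front edges pred [[237.3 209.7]
 [324.1 209.7]
 [238.7 205.9]
 [322.6 205.9]
 [280.7 205.6]]
red (array([224.6, 186.1]), np.int32(365))
red (array([336.5, 185.6]), np.int32(436))
yel [(array([275.4, 183.4]), np.int32(178))]
yel circ ((280.37200927734375, 184.17999267578125), 15.525915145874023)
n [-0.23559937  0.10703951  0.96593762] tilt 14.997389696537436 yaw -24.43365241917175 9019 0.0006269119880491553
plugs [ 0.52787555 -0.27442934  0.08842356] [ 0.57011352 -0.18031656  0.08829669] mid [ 0.54899454 -0.22737295  0.08836013] dist 0.10315656876598231 yaw 24.170616245454386
ring ctr [array([ 0.54923421, -0.22766249,  0.08845067])]
corners mean [ 0.551322   -0.22669228  0.08885238] [np.float64(0.0664), np.float64(0.1728), np.float64(0.0664), np.float64(0.1795)]
```

View pics/c3.png

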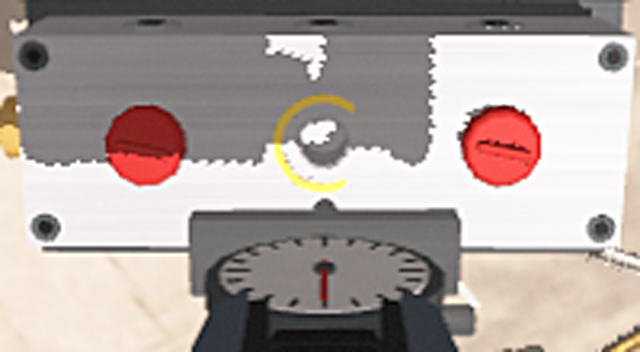

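View pics/c4.png

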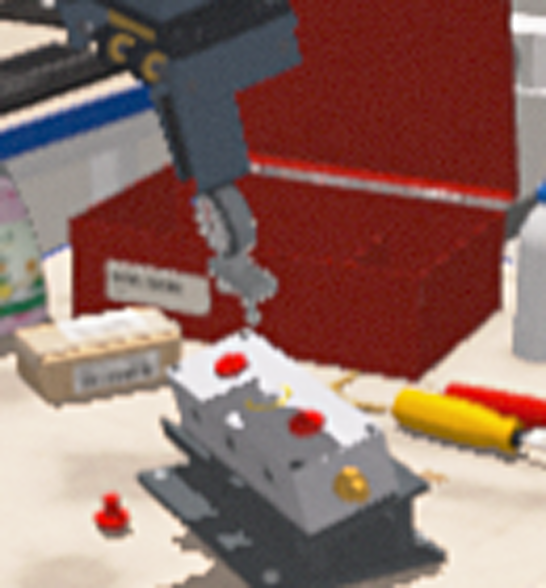

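The crops show the rod tip just in front of the open bore: hole at about (281,184), tip at about (281,204). The gauge is straight in the jaws. The port is at about (0.5495,-0.2276,0.0885), yaw −24.4°.

Run:
```python
from tgt import *
P,Q,n=pose([.5495,-.2278,.0885],-24.4,.036);plan(P,Q)
```

```text
t 6.95 pos [ 0.5127 -0.2103  0.2619] z [ 0.2301 -0.1069 -0.9673] y [ 0.4144  0.9101 -0.002 ]
shift [ 0.0177 -0.0021  0.1567]
turn [-0.0015 -0.0034 -0.0006]
```

{"op": "carry_out", "data": {"moves": [0.008, -0.002, 0.03, -0.0015, -0.0035, 0, 0, 0.01, 0, 0.05, 0, 0, 0, 0, 0, 0, 0.05, 0, 0, 0, 0, 0, 0, 0.026, 0, 0, 0, 0, 0, 0, 0, 0, 0, 0, 0, 0, 0, 0, 0, 0, 0, 0]}}

```text
t: 7.55
position: [0.5188, -0.2136, 0.2154]
eef_rot: [0.21, 0.969, -0.028, 0.128]
wrist_force: [0.2, -0.3, -1.8]
opening: 0.0178
finger_force: 30.0
```

Run:
```python
from tgt import *
P,Q,n=pose([.5495,-.2278,.0885],-24.4,.036);plan(P,Q);print(bot.sense()['wrist_force'],proj({**bot.camera_info('wrist'),'T':bot.camera_info('wrist')['camera_from_world']},[P-.095*n-.030*n-.006*n,]))
z=snap('wrist','w3')[0][150:250,180:380];b=snap('scene','s3')[0][170:250,240:345]
a=cv2.resize(z,None,fx=3.2,fy=3.2,interpolation=cv2.INTER_CUBIC);b=cv2.resize(b,(362,276),interpolation=cv2.INTER_CUBIC)
o=np.zeros((596,640,3),np.uint8);o[:320]=a;o[320:,:362]=b;cv2.imwrite('pics/c5.png',o[:,:,::-1])
```

```text
t 7.55 pos [ 0.5188 -0.2136  0.2154] z [ 0.2369 -0.1074 -0.9656] y [4.143e-01 9.101e-01 4.000e-04]
shift [ 0.0005 -0.0007  0.0011]
turn [ 0.      0.0008 -0.0009]
[ 0.1582971  -0.28468069 -1.79508995] [[280.30751358 202.02426793]]
```

View pics/c5.png

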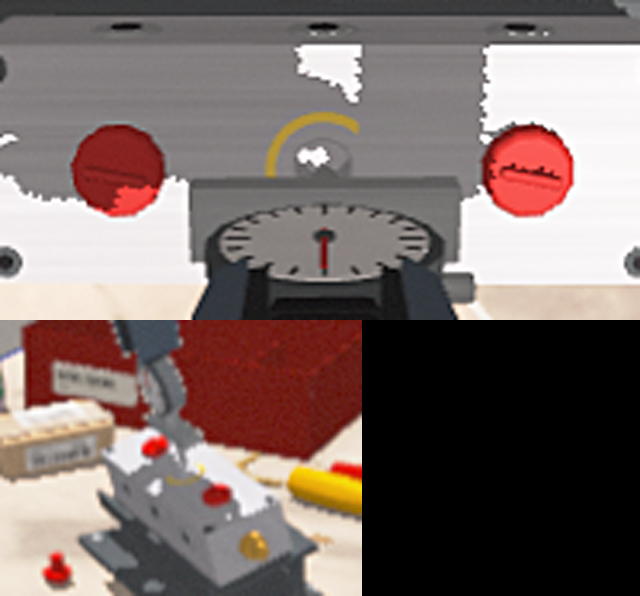

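The ring centre in the wrist view is about (280.3,203) and the foot is centred at about 281.5. The rod is over the bore to within about 1 mm, against 4 mm of clearance, so I insert it.

{"op": "carry_out", "data": {"moves": [-0.002, -0.002, 0.01, 0, 0, 0, 0, 0, 0, 0.02, 0, 0, 0, 0, 0, 0, 0.02, 0, 0, 0, 0, 0, 0, 0.015, 0, 0, 0, 0, 0, 0, 0, 0, 0, 0, 0, 0, 0, 0, 0, 0, 0, 0]}}

```text
t: 8.25
position: [0.5234, -0.2164, 0.1966]
eef_rot: [0.21, 0.969, -0.028, 0.128]
wrist_force: [-0.2, 0.2, -2.0]
opening: 0.0177
finger_force: 30.0
```

```bash
cat > st.py <<'E'
from tgt import *
P,Q,n=pose([.5495,-.2278,.0885],-24.4,0);s=bot.sense();r=R.from_quat(s['eef_rot']).as_matrix()
d=np.array(s['position'])-P;f=np.array(s['wrist_force']);print('h mm',d@n*1e3,'t',s['t'],'force tool axes',(r.T@f).round(2),'mom tool',(r.T@np.array(s['moment'])).round(3),'open',s['opening']);plan(P,Q)
E
python3 st.py
```

```text
h mm 16.736428533211395 t 8.25 force tool axes [0.76 0.07 1.89] mom tool [-0.032  0.181 -0.004] open 0.017678302719795837
t 8.25 pos [ 0.5234 -0.2164  0.1966] z [ 0.2367 -0.1073 -0.9656] y [4.144e-01 9.101e-01 4.000e-04]
shift [0.0017 0.0013 0.0558]
turn [ 0.      0.0007 -0.0009]
```

The rod is 13 mm inside the bore with no contact force. I continue.

{"op": "carry_out", "data": {"moves": [0, 0, 0.01, 0, 0, 0, 0, 0, 0, 0.015, 0, 0, 0, 0, 0, 0, 0.015, 0, 0, 0, 0, 0, 0, 0.005, 0, 0, 0, 0, 0, 0, 0, 0, 0, 0, 0, 0, 0, 0, 0, 0, 0, 0]}}

```text
t: 8.85
position: [0.5269, -0.218, 0.1839]
eef_rot: [0.21, 0.969, -0.028, 0.129]
wrist_force: [1.0, -0.2, 0.4]
opening: 0.0182
finger_force: 30.0
```

```bash
python3 st.py
```

```text
h mm 3.498251026237588 t 8.85 force tool axes [-1.04  0.2  -0.1 ] mom tool [-0.044 -0.117 -0.005] open 0.018156426150112537
t 8.85 pos [ 0.5269 -0.218   0.1839] z [ 0.2374 -0.1077 -0.9654] y [4.144e-01 9.101e-01 4.000e-04]
shift [0.0028 0.0013 0.0117]
turn [ 0.      0.0013 -0.001 ]
```

The spring is now engaged at about 2 N. I press in small steps.

{"op": "carry_out", "data": {"moves": [0, 0, 0.004, 0, 0, 0, 0, 0, 0, 0.004, 0, 0, 0, 0, 0, 0, 0, 0, 0, 0, 0, 0, 0, 0, 0, 0, 0, 0]}}

```text
t: 9.25
position: [0.5274, -0.2182, 0.1816]
eef_rot: [0.21, 0.969, -0.028, 0.129]
wrist_force: [0.8, 0.6, 3.7]
opening: 0.0174
finger_force: 30.0
```

```bash
python3 st.py
```

```text
h mm 1.1754976163749866 t 9.25 force tool axes [-1.41  0.84 -3.47] mom tool [-0.016 -0.139 -0.001] open 0.017430119443613706
t 9.25 pos [ 0.5274 -0.2182  0.1816] z [ 0.2376 -0.1077 -0.9654] y [4.144e-01 9.101e-01 4.000e-04]
shift [0.0029 0.0013 0.0039]
turn [ 0.      0.0014 -0.0009]
```

{"op": "carry_out", "data": {"moves": [0, 0, 0.002, 0, 0, 0, 0, 0, 0, 0, 0, 0, 0, 0, 0, 0, 0, 0, 0, 0, 0]}}

```text
t: 9.55
position: [0.5276, -0.2183, 0.1816]
eef_rot: [0.21, 0.969, -0.028, 0.129]
wrist_force: [-5.4, 2.5, 15.1]
opening: 0.0178
finger_force: 30.0
```

```bash
python3 st.py
```

```text
h mm 1.0987765215375322 t 9.55 force tool axes [  1.78   0.03 -16.12] mom tool [ 0.     0.722 -0.016] open 0.01783000291827212
t 9.55 pos [ 0.5276 -0.2183  0.1816] z [ 0.2376 -0.1077 -0.9654] y [4.144e-01 9.101e-01 4.000e-04]
shift [0.0035 0.0011 0.0037]
turn [ 0.      0.0014 -0.0009]
```

```bash
cat > flat.py <<'E'
from h import *
import sys
F=[];M=[]
fr=[]
for i in range(4):
    s=bot.sense();r=R.from_quat(s['eef_rot']).as_matrix();F.append(r.T@s['wrist_force']);M.append(r.T@s['moment'])
    im,d=snap('wrist','wf');fr.append(d)
print('F',np.mean(F,0).round(2),'M',np.mean(M,0).round(3),np.std(F,0).round(2))
z=dict(load('wf'));p=np.array(s['position']);z['d']=np.median(fr,0)
def cloud(box):
    u0,v0,u1,v1=box;vv,uu=np.mgrid[v0:v1,u0:u1];return (by_depth(z,np.c_[uu.ravel(),vv.ravel()])-p)@r
def fit(P):
    for _ in range(6):
        c=P.mean(0);n=np.linalg.svd(P-c,full_matrices=False)[2][2];e=(P-c)@n;P=P[abs(e)<2*e.std()+1e-5]
    return c,n*np.sign(n[np.argmax(abs(n))]),len(P),e.std()
Q=cloud((180,150,380,250))
def show(name,m):
    c,n,N,e=fit(Q[m]);print(name,'c',(c*1e3).round(1),'n',n.round(4),'deg',np.degrees(np.arcsin(n)).round(2),N,'res',(e*1e3).round(2))
x,y,zz=Q.T
show('face',(abs(zz-.095)<.006)&(abs(y)>.033)&(abs(abs(y)-.052)>.016)&(abs(x)<.035)&(abs(y)<.085))
show('dial',(abs(x-.009)<.004)&(np.hypot(y,zz-.05)<.03)&(abs(y)<.017)&(zz>.03)&(zz<.067))
show('foottop',(abs(zz-.086)<.003)&(abs(y)<.027)&(x<.0095)&(x>-.006))
show('footfront',(abs(x-.009)<.002)&(abs(y)<.027)&(zz>.084)&(zz<.094))
E
python3 flat.py; python3 st.py
```

```text
F [  2.24   0.8  -16.34] M [0.039 0.742 0.028] [0.46 0.6  0.42]
face c [ 1.4 -8.  96.1] n [1.7e-03 1.0e-04 1.0e+00] deg [ 0.1  0.  89.9] 1456 res 0.28
dial c [10.   0.3 49.3] n [ 1.     -0.0046 -0.0035] deg [89.67 -0.27 -0.2 ] 916 res 0.12
foottop c [ 5.4 -0.6 87.1] n [-2.740e-02 -7.000e-04  9.996e-01] deg [-1.570e+00 -4.000e-02  8.843e+01] 599 res 0.28
footfront c [ 8.7 -0.2 89. ] n [ 0.9912 -0.0058 -0.1324] deg [82.38 -0.33 -7.61] 334 res 0.31
h mm 1.1288375713126186 t 9.75 force tool axes [  2.09   0.68 -16.07] mom tool [ 0.007  0.797 -0.023] open 0.01784730582365205
t 9.75 pos [ 0.5276 -0.2183  0.1816] z [ 0.2377 -0.1078 -0.9654] y [4.143e-01 9.101e-01 4.000e-04]
shift [0.0036 0.0012 0.0038]
turn [ 0.      0.0014 -0.0009]
```

The depth fit shows the foot top lying 9.0 mm off the face, which is exactly the foot's thickness, and tilted within about 0.1° of it. I ease the press slightly, let it settle and take a final look.

{"op": "carry_out", "data": {"moves": [0, 0, -0.0008, 0, 0, 0, 0, 0, 0, 0, 0, 0, 0, 0, 0, 0, 0, 0, 0, 0, 0, 0, 0, 0, 0, 0, 0, 0]}}

```text
t: 10.15
position: [0.5276, -0.2183, 0.1816]
eef_rot: [0.21, 0.969, -0.028, 0.129]
wrist_force: [-3.5, 2.1, 10.2]
opening: 0.0179
finger_force: 30.0
```

```bash
python3 flat.py
python3 - <<'E'
from h import *
z=load('wf')['im'][150:250,180:380];b=snap('scene','sf')[0][170:250,240:345]
a=cv2.resize(z,None,fx=3.2,fy=3.2,interpolation=cv2.INTER_CUBIC);b=cv2.resize(b,(362,276),interpolation=cv2.INTER_CUBIC)
o=np.zeros((596,640,3),np.uint8);o[:320]=a;o[320:,:362]=b;cv2.imwrite('pics/c6.png',o[:,:,::-1])
E
```

```text
F [  0.92   0.79 -10.88] M [0.029 0.397 0.006] [0.35 0.2  0.07]
face c [ 1.4 -7.3 96.1] n [ 1.3e-03 -1.0e-04  1.0e+00] deg [ 7.000e-02 -0.000e+00  8.993e+01] 1422 res 0.27
dial c [ 9.9  0.4 49.2] n [ 1.     -0.0034 -0.0019] deg [89.78 -0.2  -0.11] 917 res 0.12
foottop c [ 5.3 -0.5 87.1] n [-2.980e-02  6.000e-04  9.996e-01] deg [-1.710e+00  3.000e-02  8.829e+01] 616 res 0.3
footfront c [ 8.5 -0.5 89.1] n [ 0.9924 -0.0057 -0.1231] deg [82.92 -0.32 -7.07] 343 res 0.32
```

View pics/c6.png

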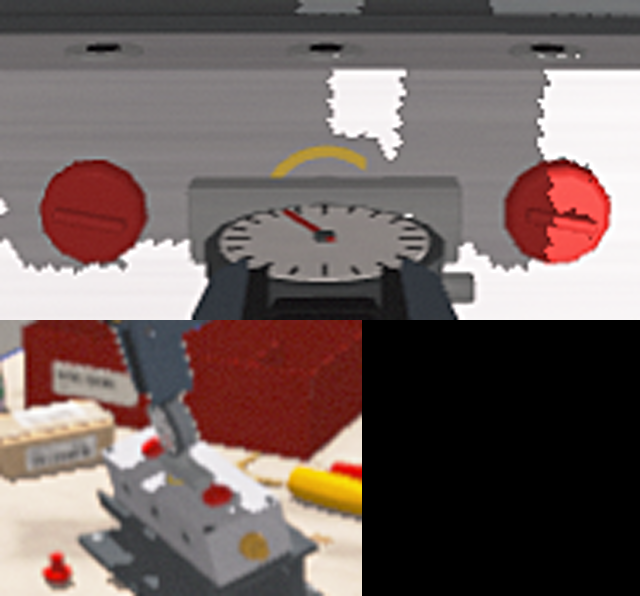

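The final view shows the foot flat over the ringed port, centred on the ring at about crop (324,180). The needle has turned, both plugs are in place, and the press is steady at about 11 N. I hand the job in.

```bash
python3 -c "
from cell import bot
print(bot.close_job())"
```

```text
the job is handed in; nothing more can be done
None
```

The job is handed in after about 10 s of the 34 s allowed: the small gauge's rod is in the open middle port, and the arm is holding its foot flat on the sloping face, within about 0.1°, at about 11 N, with the plugs left in place.

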